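# Lay a relief panel on its back and seat it in the carving board

### The job

The carved oak panel has been stood on its end on the carving board to be looked at. Push it over backwards with the fingertips so that it lies flat on its plain back with the carving up, then gently push it along the board until it sits square and snug in the corner, touching both the far and the left cleat. Only push: do not pinch, lift or carry the panel, and leave the tools and the other things on the bench where they are.

Things in the scene. Friction and masses are not known exactly. Their poses are not given: they have to be found in the camera images.
- board: cork-faced plywood carving board fixed to the bench, 320 (its x) by 280 (its y) mm; working surface 18 above the bench. Origin on the bench under its middle; x away from the robot, y left (yaw up to 0.2 rad). Two wooden cleats, 30 wide and 22 above the working surface, form a corner: inner faces at x = +100 (far cleat) and y = +100 (left cleat). Near and right sides are open.
- corner (a point): inner corner where the two cleats meet, at the working surface; axes as the board's. Behind the far cleat (board x 130 to 225 mm, y -80 and 80) two steel holdfasts, 125 tall, clamp the board down.
- panel_center (a point): middle of the carved oak panel: 100 wide, 40 thick, 150 tall (mm), 0.3 to 0.6 kg, standing on its end on the carving board. Its axes: z from foot to top end, y across the width, -x out of the carved face (towards the robot at the start, within 0.25 rad of the board's -x), +x out of the flat back. Faces lie 20 before and behind, 50 to either side, 75 above and below this point.
- panel: the same panel; origin at the middle of its foot end, same axes. The carved face has a raised border 14 to 16 mm wide and a sunk field with a rosette of 32 radius, 2 proud of the border. Pushed high up, it tips about its lower back edge without sliding and past about 15 degrees falls over by itself; lying, it slides on the cork under a push of 2 to 8 N.
- top_left (a point): corner of the panel's flat back at its top end, left (+y of the panel)
- top_right (a point): corner of the panel's flat back at its top end, right (-y of the panel)
- foot_left (a point): corner of the panel's flat back at its foot end, left (+y of the panel)
- foot_right (a point): corner of the panel's flat back at its foot end, right (-y of the panel)
- offcut_center (a point): centre of a small plain uncarved oak block, 70 wide, 30 thick, 110 tall, standing on its end on the bench to the left of the carving board; bystander (mm)
- gouge0_center (a point): point on the axis of a carving gouge (22 wide blade with turned-up edges) lying on the bench to the right of the board, pointing away from the robot: 27 high, wooden handle and steel blade, 245 long overall (95 back and 150 ahead of this point); bystander (mm)
- gouge1_center (a point): the same for the second tool, narrow blade; bystander (mm)
- gouge2_center (a point): the same for the third tool, wide flat blade; bystander (mm)
- mallet_center (a point): a point 50 above the bench on the axis of a round wooden carver's mallet, 80 in diameter, 205 tall, standing on its head to the left of the board; bystander (mm)
- glue_center (a point): a point 90 above the bench on the axis of a white glue bottle, 62 in diameter and 190 tall, standing at the far right corner of the board; bystander (mm)
- brush_center (a point): middle of a bench brush lying left of the board, 220 long, 45 high; bystander (mm)
Things that resemble listed ones, but are neither listed nor needed, are in the scene too. What is shaped like the panel but pink or yellow is not meant.

How it is judged:
On the way:
1. the panel lies flat on its back, carving up (angle between panel_center's own x axis and vertical above 3.05 rad and height (world z) of panel_center between 0.03 and 0.046 m), for 0.2 s.
At the end, for the whole second after the job is handed in: the panel rests on its back with the carving up, its top end within 4 mm of the far cleat and its left side within 4 mm of the left cleat at both ends, and no bystander has moved 20 mm (all of step 1 and x of top_left in the frame of board between 0.096 and 0.104 m and x of top_right in the frame of board above 0.096 m and y of top_left in the frame of board between 0.096 and 0.104 m and y of foot_left in the frame of board above 0.096 m and distance of each of offcut_center, gouge0_center, gouge1_center, gouge2_center, mallet_center, glue_center, brush_center from where it was at the start of the episode below 0.02 m and linear speed of panel below 0.01 m/s); the robot touches nothing.
It fails at once if the panel is lifted: the lower edge of its back, about which it tips, leaves the board (height (world z) of panel_center above 0.115 m or height (world z) of each of foot_left, foot_right above 0.035 m).
It fails at once if the panel is pinched or shoved hard (over 40 N from the fingers) (contact force between the fingers and panel above 40 N).
It fails at once if a bystander is disturbed (moved over 20 mm) (distance of any of offcut_center, gouge0_center, gouge1_center, gouge2_center, mallet_center, glue_center, brush_center from where it was at the start of the episode above 0.02 m).
It also fails if it takes over 72 s, if anything falls off the work surface, if the arm or the gripper's body presses on something with over 40 N, if the wrist force passes 120 N, or if a joint passes its speed limit or range.

### The arm

A 6-joint arm with a two-finger parallel gripper is mounted at the origin on the work surface. World frame = base frame: x ahead of the robot, y to its left, z up, the work surface at z = 0. Lengths are in m, angles in rad, forces in N, time in s.
With the tool pointing down it reaches from about 0.325 to 0.9 m from the base axis. Payload 3.5 kg.
Tool frame: the origin (TCP) lies at the very end of the fingers, on their centre line; the grasp point (between the pads) lies 19 mm behind it; z points along the fingers, y is the line along which they close (so a half turn about z gives the same grasp; the last joint's range is limited). The gripper opens to 85 mm and grips with 20 to 120 N. Pads are 22 mm wide; open, the fingers measure 114 mm over their backs; the gripper's body (76 mm by 85 mm) begins 54 mm behind the grasp point. The pads swing forward as they close: fully open they stand 13 mm farther back than shut.
Start: joints at [-1.449, 0.276, -0.026, 1.268, 0, 1.467], TCP at [0.139, -0.609, 0.231] pointing down, gripper open.
Joint ranges: [-3.12, 3.12], [-0.85, 1.88], [-1.08, 1.24], [-1.95, 2.15], [-1.57, 1.53], [-3.14, 3.14]. Speed limits (rad/s): [2.57, 2.57, 3.14, 3.14, 3.14, 3.14].

### API

Orientations are given as a rotation vector (axis times angle).
In Python, from workcell import robot gives the robot as it stands.
- The arm moves only by the shell command python3 -m handwheel 'ROWS'. ROWS is JSON, one flat list of numbers, 5 for each row, row after row: the shift along the tool's x, y, z as a fraction of full scale, then the turn about the tool's z as a fraction of full scale, then the closure, from -1 (fully open) to 1 (shut). A call has 1 to 20 rows; each row shifts and turns the commanded pose from where the row before left it, along the tool's axes as they then stand; what a row does not reach is not made up. Full scale, the value 1, is 0.04 m for a shift and 0.15 rad for a turn. A row lasts 1/8 s, in which the tool goes at most 62.5 mm and 10.7 degrees, less where a joint would pass 70% of its speed; a pose out of reach is approached as far as the arm can. A call with a number of a shift or a turn outside -1 to 1 is refused whole. A call with a gripper value outside its range is refused whole. The fingers move at their own pace and stop on an object; the grip force is fixed at half the most. Time passes only in rows, so rows that do not move let the fingers close. It gives the time, the measured TCP pose, the force, the opening and the grip force at its end, in the units of the state.
- robot.state(): the state, without advancing time (a new reading comes with each control period).
- robot.get_image(name): name is "scene" or "top" or "wrist"; returns a dict with "img" (384x512x3 uint8, blue, green, red), "intrinsics" (3x3 intrinsics, pixels), "D" ([k1, k2, p1, p2, k3] as OpenCV has them; the pictures are not rectified), "world_to_cam" (4x4, takes a point from world to camera coordinates). Camera axes: x right, y down, z forward; pixel columns grow to the right and rows downward; lengths in m; the calibration is good to about 2 mm. A picture is of the moment at which its call begins. There is no depth.
- robot.finish_job(): hands the job in; it is judged then, once.
The state is a dict: "time_s": time; "qpos": joint angles; "joint_velocities": joint speeds; "tau": joint torques, N m; "tool_pos": TCP position; "orientation": TCP orientation; "ft_force": force on the tool from outside, world axes, zero at the start; "torque": the same for the moment, N m; "finger_gap": finger opening in m; "grip_force": force on a finger pad.
Only numpy, scipy, OpenCV 4.12 (cv2) and the standard library are available. Lean on these libraries where they do the work, as an engineer would, in place of code of your own. Each camera call takes 0.05 s, during which the arm holds its last target. There are 200 camera calls.

## Working session

There is one attempt and no reset: what is moved stays moved. The work goes in short steps, Python scripts to look and compute and a shell command to move; the robot and the scene stay as the last step left them, time stands still between calls to the robot, and variables do not carry over. Pictures are saved under pics/ and viewed, at most 10 in all, crops included, and the job is handed in when it is done.

```bash
mkdir -p pics; ls; cat > h.py <<'E'
import numpy as np, cv2
from workcell import robot
def ray(im,px):
    K=np.array(im["intrinsics"]);D=np.array(im["D"]);T=np.array(im["world_to_cam"])
    u=cv2.undistortPoints(np.array(px,float).reshape(-1,1,2),K,D).reshape(-1,2)
    R,t=T[:3,:3],T[:3,3]
    return -R.T@t,(np.c_[u,np.ones(len(u))])@R
def onz(im,px,z):
    c,d=ray(im,px); return c+d*((z-c[2])/d[:,2])[:,None]
E
python3 - <<'E'
from h import *
for n in("scene","top"):
    im=robot.get_image(n); cv2.imwrite(f"pics/{n}0.png",im["img"])
    T=np.array(im["world_to_cam"]); print(n,(-T[:3,:3].T@T[:3,3]).round(3),T[2,:3].round(2))
s=robot.state();print(s["time_s"],s["tool_pos"],s["orientation"],s["finger_gap"])
E
```

```text
pics
scene [1.477 0.287 1.088] [-0.68 -0.21 -0.71]
top [4.490e-01 1.000e-03 1.458e+00] [ 0.09 -0.   -1.  ]
0.1 [ 0.13924214 -0.60858502  0.23026534] [-3.11978044e+00 -3.52159802e-01  2.24539416e-05] 0.08531738020638537
```

View pics/scene0.png

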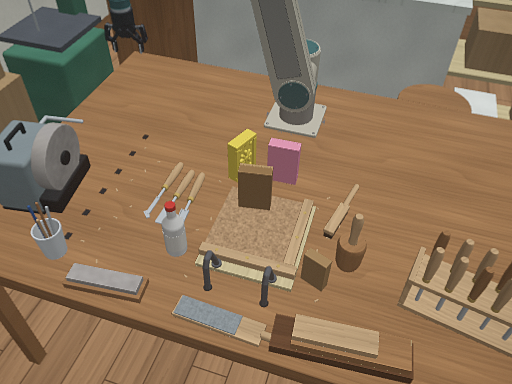

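View pics/top0.png

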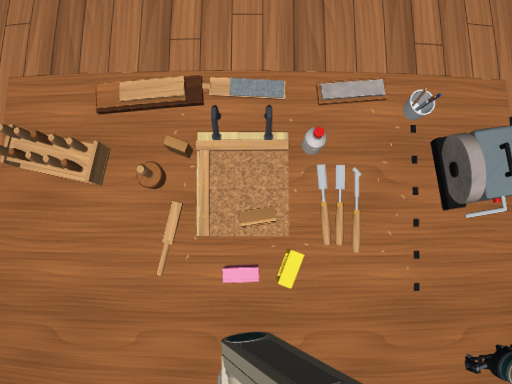

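The top view shows the board at about (197–289, 132–236), with the panel top near (257, 216). Pink and yellow decoys stand nearer the robot. I'll zoom in on the board.

```bash
python3 - <<'E'
from h import *
a=cv2.imread("pics/top0.png")[125:245,185:300]; cv2.imwrite("pics/c1.png",cv2.resize(a,None,fx=5,fy=5,interpolation=cv2.INTER_CUBIC))
a=cv2.imread("pics/scene0.png")[155:290,190:325]; cv2.imwrite("pics/c2.png",cv2.resize(a,None,fx=4,fy=4,interpolation=cv2.INTER_CUBIC))
E
```

```text
(no output)
```

View pics/c1.png

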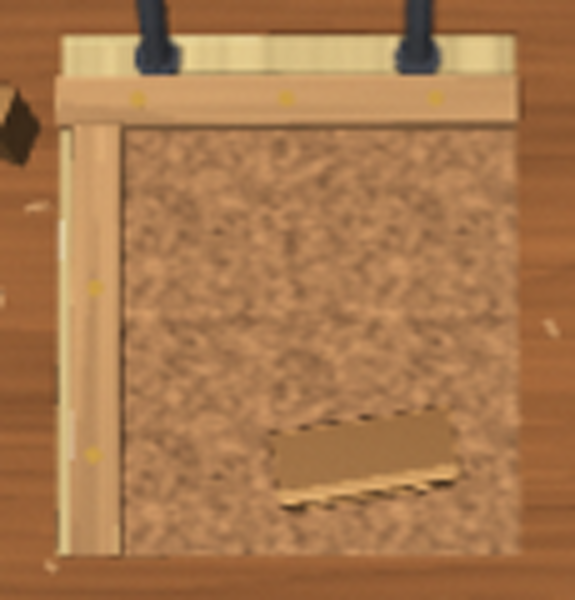

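View pics/c2.png

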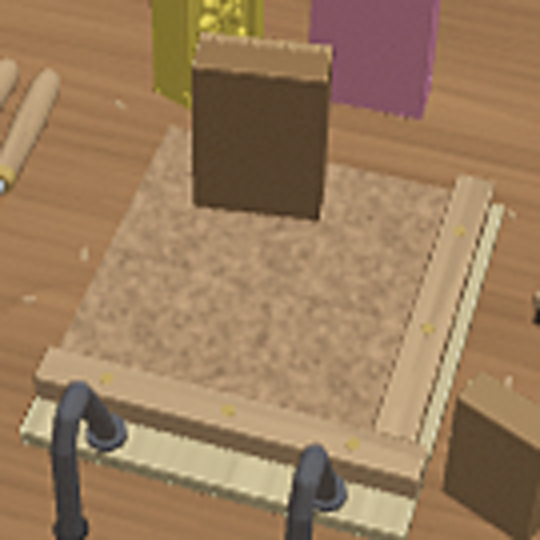

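```bash
python3 - <<'E'
from h import *
top=robot.get_image("top"); sc=robot.get_image("scene")
f=lambda p,s,o:(np.array(p,float)+.5)/s-.5+np.array(o)
t=lambda p:f(p,5,(185,125)); q=lambda p:f(p,4,(190,155))
print("cleat top inner corner, right end of far, near end of left\n",onz(top,t([(122,124),(518,123),(122,555)]),.04).round(4))
print("cork near-right etc",onz(top,t([(519,130),(519,555),(125,555)]),.018).round(4))
P=onz(top,t([(270,435),(451,409),(458,464),(280,492)]),.168);print("panel top BL BR FR FL\n",P.round(4),[np.linalg.norm(P[i]-P[i-1]).round(4) for i in range(4)])
print("scene: back foot edge R,L (z.018)",onz(sc,q([(194,206),(319,219)]),.018).round(4))
print("scene top back R,L",onz(sc,q([(194,66),(331,78)]),.168).round(4))
print("scene corner cleat top",onz(sc,q([(376,431),(70,350),(458,176)]),.04).round(4))
E
```

```text
cleat top inner corner, right end of far, near end of left
 [[ 0.7162  0.1431  0.04  ]
 [ 0.7178 -0.096   0.04  ]
 [ 0.4569  0.1396  0.04  ]]
cork near-right etc [[ 0.7176 -0.0981  0.018 ]
 [ 0.4582 -0.0977  0.018 ]
 [ 0.457   0.1399  0.018 ]]
panel top BL BR FR FL
 [[ 0.5215  0.0475  0.168 ]
 [ 0.5361 -0.0505  0.168 ]
 [ 0.5063 -0.0543  0.168 ]
 [ 0.4907  0.0418  0.168 ]] [np.float64(0.0313), np.float64(0.099), np.float64(0.0301), np.float64(0.0974)]
scene: back foot edge R,L (z.018) [[ 0.5397 -0.0458  0.018 ]
 [ 0.5215  0.051   0.018 ]]
scene top back R,L [[ 0.5399 -0.0447  0.168 ]
 [ 0.52    0.0533  0.168 ]]
scene corner cleat top [[ 0.7186  0.149   0.04  ]
 [ 0.7199 -0.0769  0.04  ]
 [ 0.4626  0.1461  0.04  ]]
```

Measurements agree across both views:
- **Board:** inner corner at about (0.717, 0.146), yaw about 0.01.
- **Panel:** yaw about 0.17, back foot edge middle at about (0.530, 0.001).

I'll turn the tool half round first, to keep joint 6 clear of its limit.

```bash
python3 -m handwheel '[0,0,0,-1,-0.2, 0,0,0,-1,-0.2, 0,0,0,-1,-0.2, 0,0,0,-1,-0.2, 0,0,0,-1,-0.2, 0,0,0,-1,-0.2, 0,0,0,-1,-0.2, 0,0,0,-1,-0.2, 0,0,0,-1,-0.2, 0,0,0,-1,-0.2, 0,0,0,-1,-0.2, 0,0,0,-1,-0.2, 0,0,0,-1,-0.2, 0,0,0,-1,-0.2, 0,0,0,-1,-0.2, 0,0,0,-1,-0.2, 0,0,0,-1,-0.2, 0,0,0,-1,-0.2, 0,0,0,-1,-0.2, 0,0,0,-1,-0.2]'
cat >> h.py <<'E'
from scipy.spatial.transform import Rotation as Ro
def go(x,y,z):
    "tool-frame shift to a world TCP target, in full scales; tool yaw; state"
    s=robot.state();R=Ro.from_rotvec(s["orientation"]).as_matrix()
    print("t",round(s["time_s"],2),"tcp",np.round(s["tool_pos"],4),"yaw",np.arctan2(R[1,0],R[0,0]).round(3),"gap",round(s["finger_gap"],4),"F",np.round(s["ft_force"],1),"q",np.round(s["qpos"],2))
    print("shift",(R.T@(np.array([x,y,z])-s["tool_pos"])/.04).round(2))
E
python3 -c "
from h import *
go(.435,-.015,.23)"
```

```text
time_s: 2.7
tool_pos: [0.1393, -0.6091, 0.231]
orientation: [0.138, -3.138, -0.001]
ft_force: [0.0, -0.1, 0.1]
finger_gap: 0.0514
grip_force: 0.0
t 2.7 tcp [ 0.1393 -0.6091  0.231 ] yaw -3.053 gap 0.0514 F [ 0.  -0.1  0.1] q [-1.45  0.28 -0.03  1.27 -0.   -1.54]
shift [-8.67 14.14  0.03]
```

```bash
python3 -m handwheel '[-0.54,0.88,0,0,-0.2, -0.54,0.88,0,0,-0.2, -0.54,0.88,0,0,-0.2, -0.54,0.88,0,0,-0.2, -0.54,0.88,0,0,-0.2, -0.54,0.88,0,0,-0.2, -0.54,0.88,0,0,-0.2, -0.54,0.88,0,0,-0.2, -0.54,0.88,0,0,-0.2, -0.54,0.88,0,0,-0.2, -0.54,0.88,0,0,-0.2, -0.54,0.88,0,0,-0.2, -0.54,0.88,0,0,-0.2, -0.54,0.88,0,0,-0.2, -0.54,0.88,0,0,-0.2, -0.54,0.88,0,-0.55,-0.2]'
python3 -c "
from h import *
go(.435,-.016,.15)
cv2.imwrite('pics/w1.png',robot.get_image('wrist')['img'])"
```

```text
time_s: 4.7
tool_pos: [0.4373, -0.018, 0.2313]
orientation: [-0.264, 3.13, -0.0]
ft_force: [0.8, -1.0, 0.2]
finger_gap: 0.0515
grip_force: 0.0
t 4.7 tcp [ 0.4373 -0.018   0.2313] yaw -2.974 gap 0.0515 F [ 0.8 -1.   0.2] q [-0.19 -0.06 -0.41  1.23 -0.   -0.36]
shift [0.05 0.06 2.03]
```

View pics/w1.png

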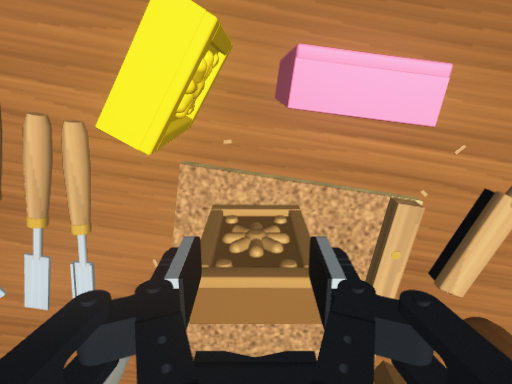

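The wrist view shows the fingers centred on the panel, whose top edge (row ~280) runs level, so the tool yaw matches. The carved face is towards the robot. I'll go down and push.

```bash
python3 -m handwheel '[0,0,0.7,0,-0.2, 0,0,0.7,0,-0.2, 0,0,0.55,0,-0.2, 0,0,0,0,-0.2, -0.3,0,0,0,-0.2, -0.3,0,0,0,-0.2, -0.2,0,0,0,-0.2, -0.15,0,0,0,-0.2, -0.15,0,0,0,-0.2, -0.15,0,0,0,-0.2, -0.15,0,0,0,-0.2, -0.15,0,0,0,-0.2, -0.15,0,0,0,-0.2]'
python3 -c "
from h import *
go(.54,0,.15)"
```

```text
time_s: 6.38
tool_pos: [0.5044, -0.008, 0.1533]
orientation: [-0.26, 3.131, -0.0]
ft_force: [-0.1, 0.9, -0.5]
finger_gap: 0.0512
grip_force: 0.1
t 6.38 tcp [ 0.5044 -0.008   0.1533] yaw -2.976 gap 0.0512 F [-0.1  0.9 -0.5] q [-0.14  0.12 -0.39  1.06  0.   -0.31]
shift [-0.91  0.05  0.08]
```

```bash
python3 -m handwheel '[-0.15,0,0,0,-0.2, -0.15,0,0,0,-0.2, -0.15,0,0,0,-0.2, -0.15,0,0,0,-0.2, 0,0,0,0,-0.2, 0,0,0,0,-0.2, 0,0,0,0,-0.2, 0,0,0,0,-0.2]'
python3 -c "
from h import *
go(.54,0,.15)
cv2.imwrite('pics/top2.png',robot.get_image('top')['img']);cv2.imwrite('pics/w2.png',robot.get_image('wrist')['img'])"
```

```text
time_s: 7.38
tool_pos: [0.5275, -0.0041, 0.1533]
orientation: [0.26, -3.131, -0.0]
ft_force: [0.1, -0.5, 0.0]
finger_gap: 0.051
grip_force: 0.0
t 7.38 tcp [ 0.5275 -0.0041  0.1533] yaw -2.976 gap 0.051 F [ 0.1 -0.5  0. ] q [-0.13  0.16 -0.34  1.07 -0.   -0.3 ]
shift [-0.33  0.05  0.08]
```

View pics/w2.png

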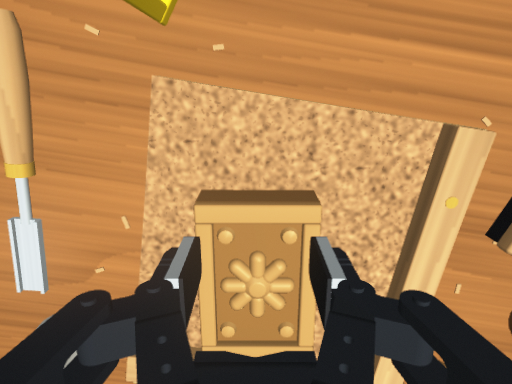

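The panel has fallen flat with the carving up. Its foot edge runs along row ~190, columns 200–318. I'll locate it from there.

```bash
python3 - <<'E'
from h import *
w=robot.get_image("wrist")
print("foot bottom L,R",onz(w,[(318,190),(201,190)],.018).round(4))
print("foot top L,R",onz(w,[(321,206),(196,206)],.058).round(4))
print("cleat inner top",onz(w,[(458,126),(410,298)],.04).round(4),"near edge",onz(w,[(152,76),(442,122)],.018).round(4))
go(.46,-.014,.2)
E
```

```text
foot bottom L,R [[ 0.5314  0.0541  0.018 ]
 [ 0.5484 -0.0482  0.018 ]]
foot top L,R [[ 0.5321  0.0491  0.058 ]
 [ 0.5479 -0.0459  0.058 ]]
cleat inner top [[0.4577 0.1415 0.04  ]
 [0.6116 0.1524 0.04  ]] near edge [[ 0.46   -0.0973  0.018 ]
 [ 0.4572  0.1412  0.018 ]]
t 7.53 tcp [ 0.5276 -0.0041  0.1533] yaw -2.976 gap 0.0517 F [ 0.4  0.1 -0.1] q [-0.13  0.16 -0.34  1.07  0.   -0.3 ]
shift [ 1.71  0.04 -1.17]
```

```bash
python3 -m handwheel '[0,0,0,0.53,-0.2, 0,0,0,0.54,-0.2, 0.6,0.15,0,0,-0.2, 0.6,0.15,0,0,-0.2, 0,0,0.8,0,-0.2, 0,0,0.8,0,-0.2, 0,0,0.8,0,-0.2, 0,0,0.6,0,-0.2, 0,0,0,0,-0.2]'
python3 -c "
from h import *
go(.521,.008,.032)"
```

```text
time_s: 8.65
tool_pos: [0.4774, 0.0079, 0.0317]
orientation: [0.008, -3.137, -0.001]
ft_force: [-0.5, -0.3, 0.3]
finger_gap: 0.0513
grip_force: 0.0
t 8.65 tcp [0.4774 0.0079 0.0317] yaw -3.136 gap 0.0513 F [-0.5 -0.3  0.3] q [-0.12  0.22 -0.57  0.78  0.   -0.12]
shift [-1.09 -0.   -0.01]
```

```bash
python3 -m handwheel '[-0.4,0,0,0,-0.2, -0.3,0,0,0,-0.2, -0.15,0,0,0,-0.2, -0.1,0,0,0,-0.2, -0.1,0,0,0,-0.2, -0.1,0,0,0,-0.2, -0.1,0,0,0,-0.2, -0.1,0,0,0,-0.2, -0.1,0,0,0,-0.2, -0.1,0,0,0,-0.2, -0.1,0,0,0,-0.2]'
python3 -m handwheel '[-0.1,0,0,0,-0.2, -0.1,0,0,0,-0.2]'
python3 -c "
from h import *
go(.556,.008,.032)
cv2.imwrite('pics/w3.png',robot.get_image('wrist')['img'])"
```

```text
time_s: 10.02
tool_pos: [0.5427, 0.0088, 0.0326]
orientation: [0.009, -3.136, -0.003]
ft_force: [-4.8, 2.1, 3.5]
finger_gap: 0.0511
grip_force: 2.5
time_s: 10.28
tool_pos: [0.5507, 0.0089, 0.0326]
orientation: [0.01, -3.136, -0.003]
ft_force: [-4.8, 2.8, 4.8]
finger_gap: 0.0515
grip_force: 2.5
t 10.28 tcp [0.5507 0.0089 0.0326] yaw -3.136 gap 0.0515 F [-4.8  2.8  4.8] q [-0.1   0.33 -0.41  0.83  0.   -0.11]
shift [-0.13 -0.02  0.02]
```

View pics/w3.png

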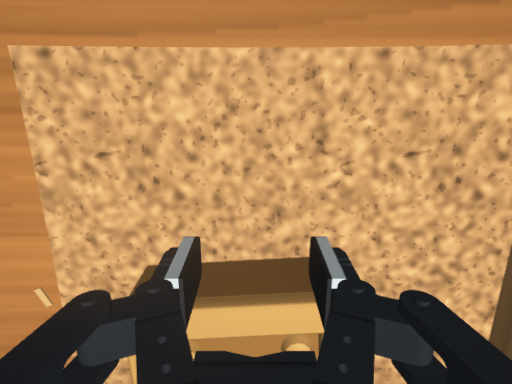

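The fingers are on the foot end with about 5 N of sliding force, and the panel is still a touch askew (foot edge from (190, 303) to (322, 294)). I'll push on in small steps until the far cleat resists.

```bash
python3 -m handwheel '[-0.05,0,0,0,-0.2, -0.05,0,0,0,-0.2, -0.05,0,0,0,-0.2]'
python3 -m handwheel '[-0.03,0,0,0,-0.2, -0.03,0,0,0,-0.2]'
```

```text
time_s: 10.7
tool_pos: [0.5539, 0.0088, 0.0325]
orientation: [0.01, -3.131, -0.002]
ft_force: [-15.6, 1.9, 11.4]
finger_gap: 0.0514
grip_force: 7.4
time_s: 10.95
tool_pos: [0.5539, 0.0088, 0.0323]
orientation: [0.011, -3.126, -0.002]
ft_force: [-18.9, -0.5, 16.0]
finger_gap: 0.0511
grip_force: 9.4
```

```bash
python3 -m handwheel '[0.1,0,0,0,-0.2, 0.5,0,0,0,-0.2, 0.4,0,-0.3,0,-0.2, 0,0,-0.8,0,-0.2, 0,0,-0.8,0,-0.2, 0,0,-0.8,0,-0.2, 0,0,0,0,-0.2]'
python3 - <<'E'
from h import *
t=robot.get_image("top");s=robot.get_image("scene")
for n,i in(("top",t),("scene",s)):
    h=cv2.cvtColor(i["img"],cv2.COLOR_BGR2HSV);m=((h[...,0]<6)|(h[...,0]>174))&(h[...,1]>190)&(h[...,2]>120)
    k,l,st,ce=cv2.connectedComponentsWithStats(m.astype(np.uint8))
    for j in range(1,k):
        if st[j,4]>20: print(n,ce[j].round(1),st[j,4],onz(i,[ce[j]],.18).round(3))
go(.64,-.09,.12)
a=t["img"][125:245,185:300]; b=s["img"][155:290,190:325]
cv2.imwrite("pics/c4.png",np.hstack([cv2.resize(a,(383,400),interpolation=cv2.INTER_CUBIC),cv2.resize(b,(400,400),interpolation=cv2.INTER_CUBIC)]))
E
```

```text
time_s: 11.82
tool_pos: [0.5259, 0.0071, 0.1448]
orientation: [-0.007, 3.132, -0.002]
ft_force: [0.5, -0.1, 0.8]
finger_gap: 0.0512
grip_force: 0.0
top [318.6 131.7] 82 [[ 0.741 -0.17   0.18 ]]
top [497.2 199.8] 24 [[ 0.555 -0.687  0.18 ]]
t 11.93 tcp [0.5229 0.0076 0.1416] yaw -3.137 gap 0.0513 F [-0.1  0.3 -0.1] q [-0.11  0.16 -0.37  1.04 -0.   -0.11]
shift [-2.91 -2.45  0.55]
```

View pics/c4.png

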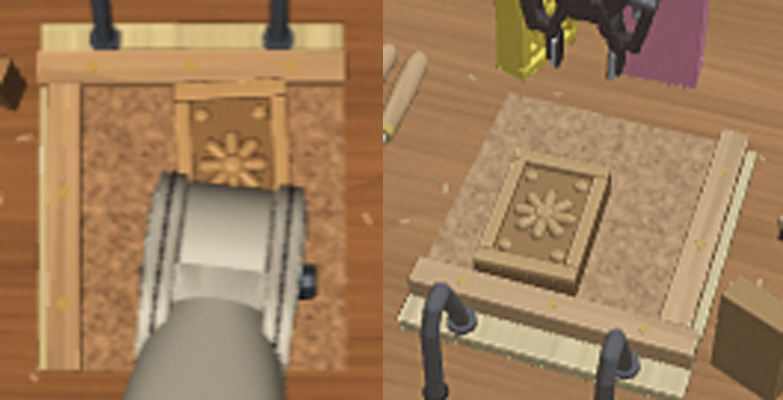

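The panel lies near the far cleat with the right corner leading (residual yaw about 0.03). The glue bottle axis is at (0.741, -0.170), so I have clearance. Next I'll go to the panel's right side and make a quarter turn.

```bash
python3 -m handwheel '[-0.68,-0.68,0,0,-0.2, -0.68,-0.68,0,0,-0.2, -0.68,-0.68,0,0,-0.2, -0.64,-0.64,0,0,-0.2, 0,0,0,1,-0.2, 0,0,0,1,-0.2, 0,0,0,1,-0.2, 0,0,0,1,-0.2, 0,0,0,1,-0.2, 0,0,0,1,-0.2, 0,0,0,1,-0.2, 0,0,0,1,-0.2, 0,0,0,1,-0.2, 0,0,0,1,-0.2, 0,0,0,0.44,-0.2, 0,0,0,0,-0.2]'
python3 - <<'E'
from h import *
go(.632,-.095,.034)
a=robot.get_image("wrist")["img"];cv2.imwrite('pics/w5.png',a)
E
```

```text
time_s: 13.92
tool_pos: [0.6289, -0.0987, 0.1395]
orientation: [-2.208, -2.232, 0.002]
ft_force: [0.2, 0.2, -0.5]
finger_gap: 0.051
grip_force: 0.0
t 13.93 tcp [ 0.6289 -0.0987  0.1395] yaw 1.581 gap 0.051 F [ 0.2  0.2 -0.5] q [-0.26  0.36 -0.12  1.1  -0.    1.3 ]
shift [0.09 0.08 2.64]
```

View pics/w5.png

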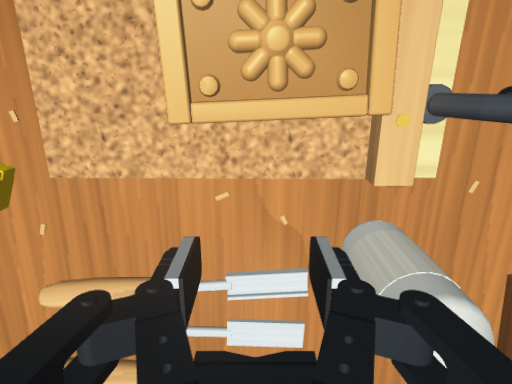

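The panel sits within about 0.03 rad of square, with its right side along row ~120. The fingers (row ~270) are clear of the bottle and gouges. I'll descend and push left.

```bash
python3 -m handwheel '[0,0.08,0.8,0,-0.2, 0,0.08,0.8,0,-0.2, 0,0,0.7,0,-0.2, 0,0,0.33,0,-0.2, 0,0,0,0,-0.2, 0.4,0,0,0,-0.2, 0.3,0,0,0,-0.2, 0.15,0,0,0,-0.2, 0.1,0,0,0,-0.2, 0.1,0,0,0,-0.2, 0.1,0,0,0,-0.2, 0.1,0,0,0,-0.2, 0.1,0,0,0,-0.2, 0.1,0,0,0,-0.2]'
python3 -c "
from h import *
go(.635,.035,.034)"
```

```text
time_s: 15.72
tool_pos: [0.6356, -0.0418, 0.0364]
orientation: [2.211, 2.23, -0.003]
ft_force: [-2.0, -5.6, 2.5]
finger_gap: 0.0514
grip_force: 2.8
t 15.72 tcp [ 0.6356 -0.0418  0.0364] yaw 1.579 gap 0.0514 F [-2.  -5.6  2.5] q [-0.17  0.45 -0.22  0.9  -0.    1.4 ]
shift [1.92 0.   0.05]
```

```bash
python3 -m handwheel '[0.12,0,0,0,-0.2, 0.12,0,0,0,-0.2, 0.12,0,0,0,-0.2, 0.12,0,0,0,-0.2, 0.12,0,0,0,-0.2, 0.12,0,0,0,-0.2, 0.12,0,0,0,-0.2, 0.12,0,0,0,-0.2, 0.12,0,0,0,-0.2, 0.12,0,0,0,-0.2, 0.1,0,0,0,-0.2, 0.1,0,0,0,-0.2, 0.1,0,0,0,-0.2]'
python3 -m handwheel '[0.05,0,0,0,-0.2, 0.05,0,0,0,-0.2]'
```

```text
time_s: 17.35
tool_pos: [0.6352, 0.0185, 0.0364]
orientation: [2.211, 2.23, -0.002]
ft_force: [-1.0, -5.0, 2.4]
finger_gap: 0.0517
grip_force: 2.6
time_s: 17.6
tool_pos: [0.6351, 0.0225, 0.0363]
orientation: [2.211, 2.23, -0.001]
ft_force: [-1.3, -5.7, 3.0]
finger_gap: 0.0513
grip_force: 2.6
```

```bash
python3 -m handwheel '[0.05,0,0,0,-0.2, 0.05,0,0,0,-0.2, 0.05,0,0,0,-0.2]'
python3 -m handwheel '[0.05,0,0,0,-0.2, 0.05,0,0,0,-0.2]'
python3 -m handwheel '[0.04,0,0,0,-0.2, 0.04,0,0,0,-0.2]'
```

```text
time_s: 17.98
tool_pos: [0.6351, 0.0285, 0.0364]
orientation: [2.211, 2.23, -0.001]
ft_force: [-0.6, -5.2, 3.4]
finger_gap: 0.0514
grip_force: 2.6
time_s: 18.23
tool_pos: [0.635, 0.0317, 0.0364]
orientation: [2.21, 2.229, -0.004]
ft_force: [-0.7, -9.7, 3.5]
finger_gap: 0.0513
grip_force: 4.9
time_s: 18.48
tool_pos: [0.635, 0.0316, 0.0364]
orientation: [2.208, 2.224, -0.012]
ft_force: [-1.6, -17.2, 3.0]
finger_gap: 0.0509
grip_force: 8.6
```

Left cleat reached (17 N). I'll back off, turn back, and make a final seating push on the foot end.

```bash
python3 -m handwheel '[-0.15,0,0,0,-0.2, -0.5,0,0,0,-0.2, -0.3,0,-0.7,0,-0.2, 0,0,-0.8,0,-0.2, 0,0,-0.8,0,-0.2, 0,0,0,-1,-0.2, 0,0,0,-1,-0.2, 0,0,0,-1,-0.2, 0,0,0,-1,-0.2, 0,0,0,-1,-0.2, 0,0,0,-1,-0.2, 0,0,0,-1,-0.2, 0,0,0,-1,-0.2, 0,0,0,-1,-0.2, 0,0,0,-1,-0.2, 0,0,0,-0.44,-0.2, 0,0,0,0,-0.2]'
python3 -c "
from h import *
go(.52,.088,.125)"
```

```text
time_s: 20.6
tool_pos: [0.635, -0.0017, 0.1278]
orientation: [0.007, -3.141, -0.002]
ft_force: [-0.2, 0.8, 0.7]
finger_gap: 0.0515
grip_force: 0.0
t 20.6 tcp [ 0.635  -0.0017  0.1278] yaw -3.137 gap 0.0515 F [-0.2  0.8  0.7] q [-0.1   0.36 -0.14  1.07  0.   -0.11]
shift [2.87 2.25 0.07]
```

```bash
python3 -m handwheel '[0.72,0.56,0,0,-0.2, 0.72,0.56,0,0,-0.2, 0.72,0.56,0,0,-0.2, 0.72,0.56,0,0,-0.2, 0,0,0.8,0,-0.2, 0,0,0.8,0,-0.2, 0,0,0.6,0,-0.2, 0,0,0.1,0,-0.2, 0,0,0,0,-0.2, -0.3,0,0,0,-0.2, -0.2,0,0,0,-0.2, -0.1,0,0,0,-0.2]'
python3 -m handwheel '[-0.06,0,0,0,-0.2, -0.06,0,0,0,-0.2, -0.06,0,0,0,-0.2]'
python3 -c "
from h import *
go(.556,.088,.034)"
```

```text
time_s: 22.1
tool_pos: [0.5453, 0.0876, 0.0369]
orientation: [-0.008, 3.139, 0.0]
ft_force: [0.2, 1.4, 0.0]
finger_gap: 0.0508
grip_force: 0.0
time_s: 22.48
tool_pos: [0.5505, 0.0877, 0.036]
orientation: [0.008, -3.141, -0.0]
ft_force: [0.1, -1.2, -0.5]
finger_gap: 0.0508
grip_force: 0.0
t 22.48 tcp [0.5505 0.0877 0.036 ] yaw -3.136 gap 0.0508 F [ 0.1 -1.2 -0.5] q [ 0.04  0.34 -0.4   0.84  0.    0.04]
shift [-0.14  0.01  0.05]
```

```bash
python3 -m handwheel '[-0.05,0,0,0,-0.2, -0.05,0,0,0,-0.2]'
python3 -m handwheel '[-0.05,0,0,0,-0.2, -0.04,0,0,0,-0.2]'
python3 -m handwheel '[-0.04,0,0,0,-0.2]'
```

```text
time_s: 22.72
tool_pos: [0.5547, 0.0877, 0.0361]
orientation: [0.008, -3.141, 0.0]
ft_force: [0.1, -0.2, -0.9]
finger_gap: 0.0511
grip_force: 0.0
time_s: 22.98
tool_pos: [0.5571, 0.0877, 0.0359]
orientation: [0.009, -3.139, -0.0]
ft_force: [-4.8, -0.6, 3.2]
finger_gap: 0.0512
grip_force: 2.1
time_s: 23.1
tool_pos: [0.5572, 0.0878, 0.0357]
orientation: [0.009, -3.136, -0.001]
ft_force: [-7.9, 0.0, 5.5]
finger_gap: 0.0511
grip_force: 3.8
```

```bash
python3 -m handwheel '[-0.05,0,0,0,-0.2, -0.05,0,0,0,-0.2, 0,0,0,0,-0.2]'
python3 -m handwheel '[0.15,0,0,0,-0.2, 0.5,0,0,0,-0.2, 0.5,0,-0.5,0,-0.2, 0.5,0,-0.8,0,-0.2, 0.5,-0.3,-0.8,0,-0.2, 0.5,-1,-0.8,0,-0.2, 0,-1,0,0,-0.2, 0,-1,0,0,-0.2, 0,-1,0,0,-0.2, 0,-1,0,0,-0.2, 0,-1,0,0,-0.2, 0,0,0,0,-0.2, 0,0,0,0,-0.2]'
python3 - <<'E'
from h import *
t=robot.get_image("top");s=robot.get_image("scene")
cv2.imwrite("pics/top6.png",t["img"]);cv2.imwrite("pics/sc6.png",s["img"])
a=t["img"][140:225,190:275]; b=s["img"][175:280,220:325]
cv2.imwrite("pics/c6.png",np.hstack([cv2.resize(x,(400,400),interpolation=cv2.INTER_CUBIC) for x in(a,b)]))
go(.5,0,.1)
E
```

```text
time_s: 23.48
tool_pos: [0.5571, 0.0879, 0.0349]
orientation: [0.009, -3.129, -0.001]
ft_force: [-12.2, 0.1, 9.1]
finger_gap: 0.0514
grip_force: 6.4
time_s: 25.1
tool_pos: [0.4593, -0.1647, 0.1521]
orientation: [-0.007, 3.141, 0.0]
ft_force: [-0.1, 0.2, -0.6]
finger_gap: 0.0514
grip_force: 0.0
t 25.2 tcp [ 0.4592 -0.1639  0.1521] yaw -3.135 gap 0.0514 F [-1.   0.3 -0.4] q [-0.48  0.09 -0.43  1.05  0.   -0.48]
shift [-1.05  4.09  1.3 ]
```

View pics/c6.png

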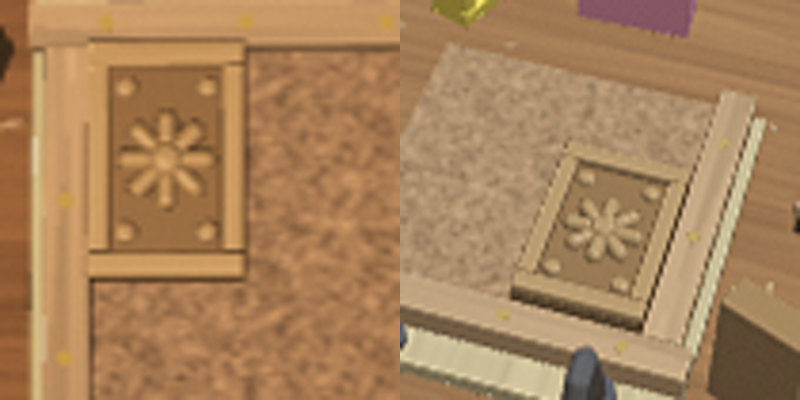

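Both views show the panel flat, carving up and tucked into the corner (top crop: right side at column 245, foot edge at row ~275). I'll check that numerically.

```bash
python3 - <<'E'
from h import *
t=robot.get_image("top");s=robot.get_image("scene")
f=lambda p,k,o:(np.array(p,float)+.5)*k/400-.5+np.array(o)
T=onz(t,f([(90,275),(245,275),(245,43),(91,41)],85,(190,140)),.058);print("panel top face FL FR TR TL\n",T.round(4))
print("cleat top: corner, far right, left near\n",onz(t,f([(89,44),(390,43),(91,395)],85,(190,140)),.04).round(4))
S=onz(s,f([(513,288),(642,316),(689,175),(570,147)]-np.array([400,0]),105,(220,175)),.058);print("scene TR TL FL FR",S.round(4))
print("scene cleat far edge/left edge",onz(s,f([(320,0+275),(245,335),(320,95)],105,(220,175)),.04).round(4))
E
```

```text
panel top face FL FR TR TL
 [[0.5673 0.1399 0.058 ]
 [0.5677 0.0427 0.058 ]
 [0.715  0.0438 0.058 ]
 [0.7161 0.1415 0.058 ]]
cleat top: corner, far right, left near
 [[ 0.7176  0.1446  0.04  ]
 [ 0.7189 -0.0485  0.04  ]
 [ 0.4927  0.1401  0.04  ]]
scene TR TL FL FR [[0.7222 0.0504 0.058 ]
 [0.7165 0.146  0.058 ]
 [0.5754 0.1452 0.058 ]
 [0.577  0.0498 0.058 ]]
scene cleat far edge/left edge [[0.6483 0.1888 0.04  ]
 [0.7189 0.15   0.04  ]
 [0.4671 0.1456 0.04  ]]
```

Everything is within about 2 mm, with perhaps 2 mm left at the top-left corner. There is time for one more gentle left push nearer the top end, so I'll do that.

```bash
python3 -m handwheel '[-0.8,0.6,0,0,-0.2, -0.8,0.6,0,0,-0.2, -0.8,0.6,0,0,-0.2, -0.8,0.6,0,0,-0.2, -0.8,0.6,0,0,-0.2, -0.75,0.55,0,0,-0.2, 0,0,0,1,-0.2, 0,0,0,1,-0.2, 0,0,0,1,-0.2, 0,0,0,1,-0.2, 0,0,0,1,-0.2, 0,0,0,1,-0.2, 0,0,0,1,-0.2, 0,0,0,1,-0.2, 0,0,0,1,-0.2, 0,0,0,1,-0.2]'
python3 -m handwheel '[0,0,0,0.42,-0.2, 0,0,0,0,-0.2]'
python3 -c "
from h import *
go(.655,.012,.034)"
```

```text
time_s: 27.3
tool_pos: [0.6482, -0.0208, 0.152]
orientation: [-2.139, -2.3, 0.0]
ft_force: [-0.3, 0.1, 0.6]
finger_gap: 0.0513
grip_force: 0.0
time_s: 27.55
tool_pos: [0.6483, -0.0209, 0.152]
orientation: [-2.205, -2.238, 0.0]
ft_force: [0.1, -0.0, -0.2]
finger_gap: 0.0514
grip_force: 0.0
t 27.55 tcp [ 0.6483 -0.0209  0.152 ] yaw 1.586 gap 0.0514 F [ 0.1 -0.  -0.2] q [-0.13  0.37 -0.08  1.13  0.    1.42]
shift [0.82 0.18 2.95]
```

```bash
python3 -m handwheel '[0,0.18,0.8,0,-0.2, 0,0,0.8,0,-0.2, 0,0,0.8,0,-0.2, 0,0,0.5,0,-0.2, 0,0,0,0,-0.2, 0.4,0,0,0,-0.2, 0.3,0,0,0,-0.2, 0.1,0,0,0,-0.2, 0.1,0,0,0,-0.2, 0.1,0,0,0,-0.2, 0.1,0,0,0,-0.2]'
python3 -m handwheel '[0.06,0,0,0,-0.2, 0.06,0,0,0,-0.2]'
python3 -m handwheel '[0.06,0,0,0,-0.2, 0.06,0,0,0,-0.2]'
```

```text
time_s: 28.92
tool_pos: [0.6551, 0.0223, 0.0361]
orientation: [2.207, 2.235, -0.0]
ft_force: [-0.9, -1.1, -0.8]
finger_gap: 0.0511
grip_force: 0.0
time_s: 29.18
tool_pos: [0.655, 0.027, 0.0361]
orientation: [-2.207, -2.236, 0.0]
ft_force: [0.1, -0.2, -0.4]
finger_gap: 0.0512
grip_force: 0.0
time_s: 29.42
tool_pos: [0.655, 0.0317, 0.0361]
orientation: [2.207, 2.235, -0.001]
ft_force: [-0.6, -4.8, -0.1]
finger_gap: 0.0513
grip_force: 2.7
```

```bash
python3 -m handwheel '[0.06,0,0,0,-0.2, 0.06,0,0,0,-0.2]'
python3 -m handwheel '[0.05,0,0,0,-0.2, 0.05,0,0,0,-0.2]'
```

```text
time_s: 29.68
tool_pos: [0.655, 0.0318, 0.0362]
orientation: [2.205, 2.227, -0.013]
ft_force: [-0.5, -15.4, 1.2]
finger_gap: 0.0515
grip_force: 7.6
time_s: 29.92
tool_pos: [0.6549, 0.0318, 0.0365]
orientation: [2.203, 2.221, -0.022]
ft_force: [-1.6, -24.5, 1.5]
finger_gap: 0.051
grip_force: 11.9
```

Firm stall at the same place as before, so the panel is hard against the left cleat. I'll retreat and hand in.

```bash
python3 -m handwheel '[-0.3,0,0,0,-0.2, -0.5,0,0,0,-0.2, -0.4,0,-0.5,0,-0.2, 0,0,-0.8,0,-0.2, 0,0,-0.8,0,-0.2, 0,0,-0.5,0,-0.2, 0,0,0,0,-0.2, 0,0,0,0,-0.2]'
python3 - <<'E'
from h import *
w=robot.get_image("top")["img"];a=cv2.imread("pics/top6.png");print(cv2.absdiff(w,a)[150:200,195:215].max())
print(robot.finish_job())
E
```

```text
time_s: 30.92
tool_pos: [0.6551, -0.0076, 0.14]
orientation: [-2.207, -2.235, 0.0]
ft_force: [0.3, 0.2, 0.4]
finger_gap: 0.0507
grip_force: 0.0
20
the job is handed in; nothing more can be done
None
```

I handed the job in at about 31 s of the 72 s: the panel lies flat on its back, carving up, pushed into the corner until both cleats stopped it, with camera checks putting it within about 2 mm of square; no verdict came back.

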